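# Roll down a lapping strip

### The arm

A 6-joint arm with a two-finger parallel gripper is mounted at the origin on the work surface. World frame = base frame: x ahead of the robot, y to its left, z up, the work surface at z = 0. Lengths are in m, angles in degrees, forces in N, time in s.
With the tool pointing down it reaches from about 0.4 to 0.825 m from the base axis. Payload 7 kg.
Tool frame: the origin (TCP) lies on the centre line of the jaws, within the pads' length; the fingertips stand 8 mm ahead of it and the grasp point (between the pads) lies 11 mm behind it; z points along the fingers, y is the line along which they close (so a half turn about z gives the same grasp; the last joint's range is limited). The gripper opens to 85 mm and grips with 20 to 120 N. Pads are 22 mm wide; open, the fingers measure 114 mm over their backs; the gripper's body (76 mm by 85 mm) begins 54 mm behind the grasp point. The pads swing forward as they close: fully open they stand 13 mm farther back than shut.
Start: joints at [86.809, 20.546, 0.682, 0, -70.136, -16.507], TCP at [0.228, 0.635, 0.239] pointing down, gripper open.
Joint ranges: [-176.03, 176.03], [-82.01, 121.73], [-58.28, 71.71], [-173.87, 95.51], [-174.79, -0.11], [-173.66, 173.66]. Speed limits (degrees/s): [136.94, 136.94, 172.46, 180, 180, 180].

### API

Orientations are given as a 3x3 rotation matrix whose columns are the frame's x, y, z axes.
In Python, from plant import * gives the robot as it stands. The module is installed in compiled form; this text tells all that it offers.
- The arm moves only by the tool send_rows, never from a script. Its arguments are lists of equal length, an entry for each row: "dp": the shift along the tool's x, y, z as a fraction of full scale, a list of three; "delta_rot": the turn, a rotation vector about the tool's x, y, z as a fraction of full scale, a list of three. In form: {"dp": [[tx, ty, tz], ...], "delta_rot": [[rx, ry, rz], ...]}. A call has 1 to 8 rows; each row is the pose to reach, as a shift and turn from the pose commanded when the call began, along the tool's axes at that moment; what a row does not reach only later rows make up. Full scale, the value 1, is 40 cm for a shift and pi/4 rad for a turn. A row lasts 1/12 s, in which the tool goes at most 41.7 mm and 7.16 degrees, less where a joint would pass 70% of its speed; a pose out of reach is approached as far as the arm can. A call with a number of a shift or a turn outside -1 to 1 is refused whole. A call with a gripper value outside its range is refused whole. "gripper" is the opening, from 0 (shut) to 1 (fully open), set as the call begins (left out, the last holds). The fingers move at their own pace and stop on an object; "grip_force" is the grip in N (left out, the last holds). Time passes only in rows, so rows that repeat a pose let the fingers close. It gives the time, the measured TCP pose, the force, the opening and the grip force at its end, in the units of the state.
- get_obs(): the state, without advancing time (a new reading comes with each control period).
- camera(name): name is "side" or "top" or "wrist"; returns (picture, depth): 384x512x3 uint8, red, green, blue; 384x512 float32, m along the optical axis (not along the pixel's ray), 0 where there is no reading.
- calibration(name): a dict with "fx", "fy", "cx", "cy" (pixels), "origin" and "orientation" of the camera in the world. Camera axes: x right, y down, z forward; pixel columns grow to the right and rows downward; lengths in m; the calibration is good to about 2 mm. A picture is of the moment at which its call begins: read the wrist's pose just before it. calibration takes no time and is no camera call; for the wrist camera it gives the pose at the moment of the call.
- finish_job(): hands the job in; it is judged then, once.
The state is a dict: "clock": time; "q": joint angles; "qd": joint speeds; "tau": joint torques, N m; "ee_pos": TCP position; "tcp_rot": TCP orientation; "force": force on the tool from outside, world axes, zero at the start; "torque": the same for the moment, N m; "opening": opening from 0.0 (shut) to 1.0 (fully open); "grip_force": force on a finger pad.
Only numpy, scipy, OpenCV 4.12 (cv2) and the standard library are available. Lean on these libraries where they do the work, as an engineer would, in place of code of your own. Each camera call takes 0.05 s, during which the arm holds its last target. There are 200 camera calls.

### The job

The six abrasive tiles of the new lapping strip still stand proud on their tacky bed, whose plate is not set to a known height or dead level. Take the hand roller from its wooden rest, roll it along the strip with a steady push of about 12 to 15 N until every tile is pressed fully down, then put the roller back on its rest as it was and let go. The tiles are brittle and crack under more than 25 N: press them with nothing but the roller, do not drop the roller, and leave the other parts on the bench where they are.

Things in the scene. Friction and masses are not known exactly. Their poses are not given: they have to be found in the camera images.
- roller: Hand roller, about 600 g (varies by a fifth). Origin: lowest point of the steel drum, midway along it; z up, y along the axle, x the way it rolls. Drum 44 mm diameter, 60 mm long. Over it a steel cross plate 44 (x) by 116 mm (y), 48 to 56 mm above the origin; cheeks join plate to axle (outer faces at y = +-37.5 mm, x 24 mm, lower ends 10 mm above the origin).
- roller_grip (a point): Middle of the roller's upright square hardwood grip, 26 by 26 mm in section and 56 mm tall, standing on the middle of the cross plate; this point is 84 mm above the roller's origin, 28 mm above the cross plate's top.
- drum (a joint): Turn of the roller's drum about its axle, rad, free to turn without end either way; 22 mm of rolling per rad.
- rest: Fixed wooden rest for the roller: foot 60 (x) by 120 mm (y), its top 8 mm above the origin, with two walls 50 mm long in x, 14 mm thick, inner faces at y = +-43 mm, tops 62 mm above the origin. The roller hangs between them: ends of its cross plate on the wall tops, cheeks inside. Origin: middle of the foot.
- rest_hang (a point): Where the roller's origin belongs when it hangs on the rest, 14 mm above the rest's origin; roller x along the rest's x or against it.
- bed: Fixed steel base of the lapping bed, 190 (x) by 80 mm, top 12 mm above the origin. Over it a brass plate carries six grey tiles in a row, each 24 (x) by 50 mm (y), at x = -65, -39, -13, 13, 39, 65 mm. The plate is stiff, but set anywhere: tile tops fully down lie 35 to 49 mm above the origin at mid plate, sloping along x up to 2.3 degrees either way; unpressed 4 mm more. Rims: 2 mm lower.
- hook_a: Loose nickel finger hook on a foot 44 by 16 mm, 39 mm tall; leave alone. Origin under its foot.
- hook_b: Second finger hook like the first; leave alone.
- spring_housing: Loose stainless spring housing, an open cup 36 mm wide, 45 mm tall; leave alone. Origin under its middle.
- bell_flare: Loose brass bell flare offcut, 100 mm across its mouth, which is down, 60 mm tall; leave alone. Origin under its middle.
- scribe: Loose blued steel scribe lying flat, 145 mm long along its x, 10 mm thick; leave alone. Origin under the middle.
- valve_piston: Loose valve piston standing upright, 18 mm wide, 106 mm tall; leave alone. Origin under its middle.
- lap_tin: Loose closed tin 52 mm wide, 45 mm tall; leave alone. Origin under its middle.
- tile0 (a joint): How far tile 0 is pressed down, m: 0 standing fully proud, 0.004 fully down on its stop. It yields slowly above about 6 N (plus 2 N for each 10 mm/s) and stays where it is left; starts at 0 to 0.001.
- tile1 (a joint): How far tile 1 is pressed down, m: 0 standing fully proud, 0.004 fully down on its stop. It yields slowly above about 6 N (plus 2 N for each 10 mm/s) and stays where it is left; starts at 0 to 0.001.
- tile2 (a joint): How far tile 2 is pressed down, m: 0 standing fully proud, 0.004 fully down on its stop. It yields slowly above about 6 N (plus 2 N for each 10 mm/s) and stays where it is left; starts at 0 to 0.001.
- tile3 (a joint): How far tile 3 is pressed down, m: 0 standing fully proud, 0.004 fully down on its stop. It yields slowly above about 6 N (plus 2 N for each 10 mm/s) and stays where it is left; starts at 0 to 0.001.
- tile4 (a joint): How far tile 4 is pressed down, m: 0 standing fully proud, 0.004 fully down on its stop. It yields slowly above about 6 N (plus 2 N for each 10 mm/s) and stays where it is left; starts at 0 to 0.001.
- tile5 (a joint): How far tile 5 is pressed down, m: 0 standing fully proud, 0.004 fully down on its stop. It yields slowly above about 6 N (plus 2 N for each 10 mm/s) and stays where it is left; starts at 0 to 0.001.

How it is judged (in metres and radians):
On the way, in this order (a step that is already met when the one before it is completed fails the run):
1. the roller is lifted clear of its rest (z of roller in the frame of rest above 0.05 m and contact force between roller and rest below 0.1 N), for 0.1 s.
2. the roller's drum, pressed on the strip, has rolled along it (turned by over 2.5 rad, 55 mm, either way) ((value of joint drum above 2.5 rad or value of joint drum below -2.5 rad) and contact force between roller and bed above 3 N), for 0.05 s.
3. all six tiles are pressed down (over 3 of their 4 mm) (value of joint each of tile0, tile1, tile2, tile3, tile4, tile5 above 0.003 m), for 0.2 s.
At the end, for the whole second after the job is handed in: All six tiles are pressed down by more than 3 of their 4 mm; the roller is upright and at rest on its rest (within 15 mm of the rest's middle in plan, at its hanging height within 5 mm) and let go of (all of step 3 and horizontal distance between roller and rest below 0.015 m and z of roller in the frame of rest between 0.009 and 0.019 m and angle between roller's own z axis and vertical below 0.08 rad and linear speed of roller below 0.02 m/s); the robot touches nothing.
It fails at once if the strip is pressed with more than 25 N (contact force between roller and bed above 25 N).
It fails at once if the gripper or arm presses on the strip or its bed (contact force between any of the fingers, the arm and bed above 2 N).
It fails at once if the roller is let go of high in the air (over 60 mm above its hanging height) (z of roller in the frame of rest above 0.075 m and contact force between each of the fingers, the arm and roller below 0.2 N).
It fails at once if a bystander is moved by over 30 mm (distance of any of hook_a, hook_b, spring_housing, bell_flare, scribe, valve_piston, lap_tin from where it was at the start of the episode above 0.03 m).
It also fails if it takes over 72 s, if anything falls off the work surface, if the arm or the gripper's body presses on something with over 40 N, if the wrist force passes 120 N, or if a joint passes its speed limit or range.

## Working session

There is one attempt and no reset: what is moved stays moved. The work goes in short steps, Python scripts to look and compute and a tool call to move; the robot and the scene stay as the last step left them, time stands still between calls to the robot, and variables do not carry over. Pictures are saved under pics/ and viewed, at most 10 in all, crops included, and the job is handed in when it is done.

Besides the shell and the picture viewer there is one more tool, called after "Emit:" as a command line: name --argument value ..., lists and objects as JSON in quotes. send_rows: Moves the arm, as the interface text tells. Its arguments: {"type":"object","properties":{"dp":{"type":"array","items":{"type":"array","items":{"type":"number","minimum":-1,"maximum":1}}},"delta_rot":{"type":"array","items":{"type":"array","items":{"type":"number","minimum":-1,"maximum":1}}},"gripper":{"type":"number"},"grip_force":{"type":"number"}},"required":["dp","delta_rot"]}

```bash
mkdir -p pics; cat > h.py <<'E'
from plant import *
import numpy as np, cv2
def snap(name,fn):
    c=calibration(name); im,d=camera(name)
    cv2.imwrite(f'pics/{fn}.png',im[:,:,::-1]); np.savez(f'pics/{fn}.npz',d=d,im=im,**{k:np.array(c[k]) for k in c})
def cloud(fn):
    z=np.load(f'pics/{fn}.npz'); d=z['d']; v,u=np.mgrid[:d.shape[0],:d.shape[1]]
    p=np.stack([(u-z['cx'])/z['fx']*d,(v-z['cy'])/z['fy']*d,d],-1)
    w=p@z['orientation'].T+z['origin']; w[d<=0]=np.nan
    return w
E
python3 - <<'E'
from h import *
o=get_obs(); print({k:np.round(v,3) for k,v in o.items()})
for n in('top','side'): snap(n,n+'0'); print(calibration(n))
a=cv2.imread('pics/top0.png');cv2.imwrite('pics/top0b.png',cv2.resize(a,(800,600)))
E
```

```text
{'clock': np.float64(0.0), 'q': array([ 8.6808e+01,  2.0590e+01,  6.3400e-01, -2.0000e-02, -7.0135e+01,
       -1.6506e+01]), 'qd': array([ 0.056,  0.009, -0.03 , -0.003,  0.016,  0.028]), 'tau': array([ 0.0000e+00, -5.8333e+01,  2.9342e+01,  6.9370e+00, -6.0000e-03,
        0.0000e+00]), 'ee_pos': array([0.227, 0.635, 0.238]), 'tcp_rot': array([[ 0.941, -0.337, -0.   ],
       [-0.337, -0.941, -0.002],
       [ 0.   ,  0.002, -1.   ]]), 'force': array([0.222, 0.203, 0.023]), 'torque': array([ 0.013,  0.03 , -0.035]), 'grip_force': np.float64(0.0), 'opening': np.float64(0.995)}
{'fx': 354.899019139359, 'fy': 354.899019139359, 'cx': 253.8347910464205, 'cy': 191.64678063341017, 'origin': array([ 0.44661633, -0.01684246,  0.83694512]), 'orientation': array([[-0.01949218, -0.989041  ,  0.14634872],
       [-0.99951101,  0.02285601,  0.0213386 ],
       [-0.0244497 , -0.14586122, -0.98900289]])}
{'fx': 421.2905045897901, 'fy': 421.2905045897901, 'cx': 258.7706587149013, 'cy': 189.3440101767789, 'origin': array([ 0.31681022, -0.84737332,  0.7636746 ]), 'orientation': array([[ 9.57644091e-01, -1.76802794e-01,  2.27285211e-01],
       [-2.87953910e-01, -5.89588178e-01,  7.54631252e-01],
       [ 5.83759705e-04, -7.88115825e-01, -6.15526690e-01]])}
```

View pics/top0b.png

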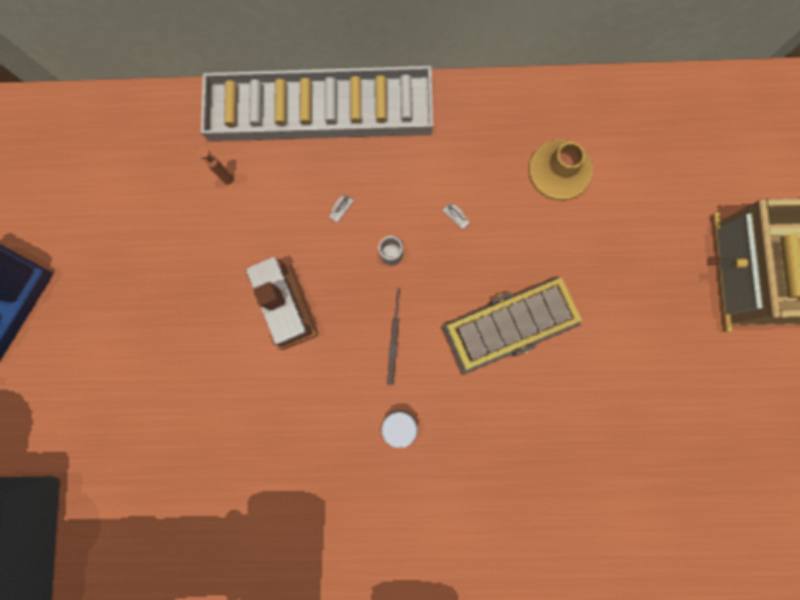

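View pics/side0.png

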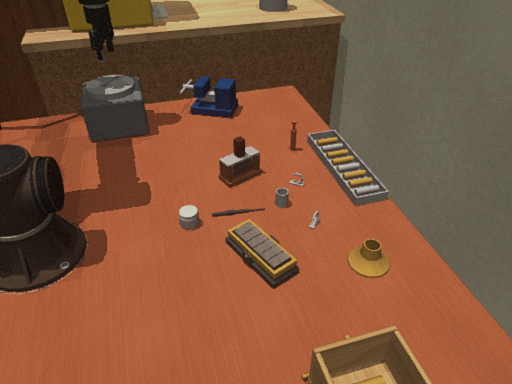

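The top view (800x600) shows the roller on its rest at about (275,303), grip top at (268,294), and the bed with tiles at about (513,325). The scribe at (394,340), the cup at (391,250) and the tin at (400,430) lie between them. The side view agrees.

```bash
python3 - <<'E'
from h import *
w=cloud('top0'); im=np.load('pics/top0.npz')['im']
s=.64
def reg(x0,x1,y0,y1):
    m=np.zeros(w.shape[:2],bool); m[int(y0*s):int(y1*s),int(x0*s):int(x1*s)]=1; return m
def rect(m,n):
    p=w[m]; r=cv2.minAreaRect((p[:,:2]*1000).astype(np.float32)); print(n,m.sum(),np.round(r[0],1),np.round(r[1],1),round(r[2],1),'z',np.round(np.percentile(p[:,2],[5,50,95])*1000,1))
R=reg(235,325,245,355); z=w[...,2]
print('table',np.nanmedian(z[reg(500,600,430,550)]), np.nanstd(z[reg(500,600,430,550)]))
rect(R&(z>.060)&(z<.08),'plate'); rect(R&(z>.11),'griptop'); rect(R&(z>.085),'grip')
B=reg(435,590,270,380)
hsv=cv2.cvtColor(im,cv2.COLOR_RGB2HSV)
rect(B&(z>.028),'bedplate')
yel=B&(hsv[...,1]>140)&(hsv[...,0]>18)&(hsv[...,0]<32)&(z>.02); rect(yel,'rim')
til=B&(hsv[...,1]<110)&(z>.03); rect(til,'tiles'); rect(B&(z>.006),'base')
p=w[til]; A=np.c_[p[:,:2]-p[:,:2].mean(0),np.ones(len(p))]
for it in range(3):
    c=np.linalg.lstsq(A,p[:,2],rcond=None)[0]; k=abs(A@c-p[:,2])<.004; A,p=A[k],p[k]
print('plane',c,p[:,:2].mean(0),np.std(p[:,2]-A@np.linalg.lstsq(A,p[:,2],rcond=None)[0]))
for n,r in dict(scribe=(380,408,280,390),cup=(370,410,230,270),tin=(375,425,405,455),hookb=(438,475,200,232),hooka=(325,358,190,225),valve=(200,240,148,190)).items(): rect(reg(*r)&(z>.005),n)
ws=cloud('side0')
zz=ws[...,2]
for nm,W in(('top',w),('side',ws)):
  g=(W[...,2]>.095)&(abs(W[...,0]-.45)<.1)&(abs(W[...,1]-.2)<.12); q=W[g]; print(nm,g.sum(),q.mean(0) if g.sum() else 0, q[:,2].max() if g.sum() else 0)
E
```

```text
table 0.00027390822826334205 0.0014135357212836494
plate 857 [563.3 171.9] [116.4  50.4] 21.7 z [72.3 76.4 78.7]
griptop 199 [563.6 170.3] [25.7 25.9] 23.5 z [116.  132.  134.3]
grip 248 [563.5 170.3] [25.8 25.9] 22.7 z [ 92.8 131.3 134.2]
bedplate 2542 [ 527.3 -166.1] [ 91.5 180.5] 21.6 z [36.3 45.9 49.3]
rim 54 [ 531.2 -170.9] [ 60.4 170.1] 19.1 z [35.2 41.3 43.7]
tiles 1716 [ 525.8 -162.1] [ 88.2 172. ] 21.5 z [38.  47.1 49.6]
base 2963 [ 526.9 -165.1] [ 91.5 188.3] 22.0 z [16.3 44.3 49.2]
plane [ 0.00204899 -0.00541221  0.04730632] [ 0.52718302 -0.16542033] 0.0013441080079054076
scribe 201 [515.7   2.9] [ 18.3 144.5] 82.2 z [ 5.6  9.  11.7]
cup 182 [641.4   9.7] [34.5 34.5] 12.8 z [ 5.6 34.1 45.9]
tin 435 [381.3   1.6] [49.5 49.7] 43.4 z [33.6 44.8 47.1]
hookb 69 [694.9 -90.7] [31.7 30.7] 75.3 z [ 5.4 29.2 38.3]
hooka 71 [714.4  84.8] [14.2 37.6] 45.5 z [ 5.4 27.9 37.3]
valve 196 [769.5 266.4] [17.6 17.3] 44.5 z [ 10.5  67.6 106.3]
top 12 [0.54886914 0.17351799 0.11521339] 0.13044746205501445
side 30 [0.54764187 0.16928339 0.11458873] 0.13575829628967828
```

```bash
cat > plan.py <<'E'
# usage: plan(cmdpos, xyaw_cmd, targetpos, xyaw_target) -> final dp, rot fractions in tool axes (tool down)
import numpy as np
def ax(a): a=np.radians(a); return np.array([[np.cos(a),np.sin(a),0],[np.sin(a),-np.cos(a),0],[0,0,-1]])
def plan(p,a,t,b):
    dp=ax(a).T@(np.array(t)-p)/.4
    print('dp',np.round(dp,4),'rz',round((a-b)/45,4),'rows>=',round(np.linalg.norm(dp)*400/41.7,1),round(abs(a-b)/7.16,1))
E
python3 - <<'E'
from h import *
from plan import *
for f in('top0','side0'):
    w=cloud(f).reshape(-1,3); w=w[~np.isnan(w[:,0])]
    a=np.array([.228,.635]);b=np.array([.5635,.171]); L=np.linalg.norm(b-a);u=(b-a)/L
    s=(w[:,:2]-a)@u; t=(w[:,:2]-a)@[-u[1],u[0]]
    for s0 in np.arange(-.05,.6,.1):
        m=(abs(t)<.11)&(s>=s0)&(s<s0+.1); print(f,round(s0,2),m.sum(),round(w[m,2].max(),3) if m.any() else '')
p0=[.228,.635,.239];p1=[.34,.48,.239];p2=[.455,.32,.239];p3=[.5635,.171,.2]
plan(p0,-19.7,p1,-64.7);plan(p1,-64.7,p2,-109.7);plan(p2,-109.7,p3,-154.7);plan(p3,-154.7,[.5635,.171,.095],-158)
E
```

```text
top0 -0.05 0 
top0 0.05 3509 0.124
top0 0.15 4579 0.125
top0 0.25 4033 0.005
top0 0.35 3946 0.005
top0 0.45 3675 0.079
top0 0.55 3914 0.136
side0 -0.05 1894 0.433
side0 0.05 2308 0.34
side0 0.15 1164 0.143
side0 0.25 1035 0.006
side0 0.35 1148 0.005
side0 0.45 727 0.079
side0 0.55 2219 0.136
dp [0.3942 0.2704 0.    ] rz 1.0 rows>= 4.6 6.3
dp [ 0.4845 -0.089   0.    ] rz 1.0 rows>= 4.7 6.3
dp [ 0.2593 -0.3809  0.0975] rz 1.0 rows>= 4.5 6.3
dp [0.     0.     0.2625] rz 0.0733 rows>= 2.5 0.5
```

Emit:
send_rows --dp '[[0.05,0.034,0],[0.1,0.068,0],[0.15,0.103,0],[0.2,0.137,0],[0.25,0.171,0],[0.3,0.206,0],[0.35,0.24,0],[0.3942,0.2704,0]]' --delta_rot '[[0,0,0.125],[0,0,0.25],[0,0,0.375],[0,0,0.5],[0,0,0.625],[0,0,0.75],[0,0,0.875],[0,0,1]]' --gripper 1

```text
clock: 0.77
ee_pos: [0.34, 0.479, 0.239]
tcp_rot: [[0.423, -0.906, -0.0], [-0.906, -0.423, -0.001], [0.0, 0.001, -1.0]]
force: [0.7, 0.2, -0.2]
opening: 1.0
grip_force: 0.0
```

Emit:
send_rows --dp '[[0.06,-0.011,0],[0.12,-0.022,0],[0.18,-0.033,0],[0.24,-0.044,0],[0.3,-0.055,0],[0.36,-0.066,0],[0.42,-0.077,0],[0.4845,-0.089,0]]' --delta_rot '[[0,0,0.125],[0,0,0.25],[0,0,0.375],[0,0,0.5],[0,0,0.625],[0,0,0.75],[0,0,0.875],[0,0,1]]'

```text
clock: 1.43
ee_pos: [0.4548, 0.3194, 0.2391]
tcp_rot: [[-0.341, -0.94, -0.0], [-0.94, 0.341, -0.0], [0.0, 0.0, -1.0]]
force: [0.1, 0.8, -0.1]
opening: 0.995
grip_force: 0.0
```

Emit:
send_rows --dp '[[0.033,-0.048,0.012],[0.066,-0.096,0.024],[0.099,-0.144,0.036],[0.132,-0.192,0.048],[0.165,-0.24,0.06],[0.2,-0.29,0.073],[0.23,-0.338,0.085],[0.2593,-0.3809,0.0975]]' --delta_rot '[[0,0,0.125],[0,0,0.25],[0,0,0.375],[0,0,0.5],[0,0,0.625],[0,0,0.75],[0,0,0.875],[0,0,1]]'

```text
clock: 2.1
ee_pos: [0.5635, 0.1702, 0.1997]
tcp_rot: [[-0.906, -0.423, -0.001], [-0.423, 0.906, -0.0], [0.001, -0.0, -1.0]]
force: [0.8, 0.4, 0.5]
opening: 1.001
grip_force: 0.0
```

```bash
python3 - <<'E'
from h import *
snap('wrist','w1'); w=cloud('w1'); z=w[...,2]
for lo,hi,n in((.12,.15,'griptop'),(.066,.085,'plate'),(.055,.15,'all')):
    m=(z>lo)&(z<hi)&(np.hypot(w[...,0]-.563,w[...,1]-.171)<.09); p=w[m]
    if len(p): r=cv2.minAreaRect((p[:,:2]*1000).astype(np.float32)); print(n,len(p),np.round(r[0],1),np.round(r[1],1),round(r[2],1),np.round(np.percentile(p[:,2],[5,50,95])*1000,1))
E
```

```text
griptop 1594 [562.8 168.8] [26.5 26. ] 21.5 [125.3 134.  135.2]
plate 5515 [562.4 170.1] [116.4  49.9] 21.3 [76.9 78.3 79.4]
all 7523 [562.4 170.1] [116.4  49.9] 21.3 [ 77.   78.6 134.5]
```

View pics/w1.png

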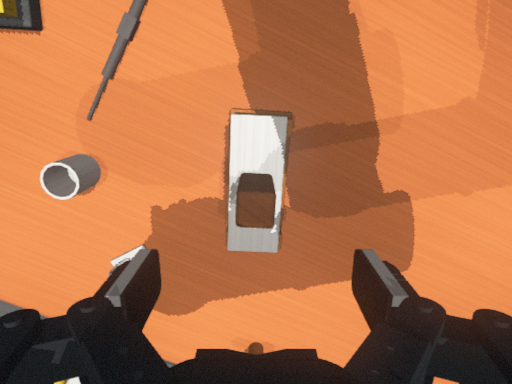

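The wrist view shows the grip at (256,200) centred on the plate, with the jaws closing across it and nothing in the way. Grip centre is about (0.563, 0.1695), top 0.134 m.

```bash
python3 -c "
from plan import *
plan([.5635,.171,.2],-154.7,[.563,.1695,.097],-158.5)"
```

```text
dp [ 0.0027 -0.0029  0.2575] rz 0.0844 rows>= 2.5 0.5
```

Emit:
send_rows --dp '[[0.0027,-0.0029,0.03],[0.0027,-0.0029,0.07],[0.0027,-0.0029,0.11],[0.0027,-0.0029,0.15],[0.0027,-0.0029,0.19],[0.0027,-0.0029,0.22],[0.0027,-0.0029,0.2575],[0.0027,-0.0029,0.2575]]' --delta_rot '[[0,0,0.0844],[0,0,0.0844],[0,0,0.0844],[0,0,0.0844],[0,0,0.0844],[0,0,0.0844],[0,0,0.0844],[0,0,0.0844]]'

```text
clock: 2.82
ee_pos: [0.5606, 0.169, 0.0942]
tcp_rot: [[-0.931, -0.366, -0.005], [-0.366, 0.931, -0.002], [0.005, -0.0, -1.0]]
force: [-0.7, 0.2, -0.5]
opening: 0.997
grip_force: 0.0
```

Emit:
send_rows --dp '[[0,0,0],[0,0,0],[0,0,0],[0,0,0],[0,0,0],[0,0,0],[0,0,0],[0,0,0]]' --delta_rot '[[0,0,0],[0,0,0],[0,0,0],[0,0,0],[0,0,0],[0,0,0],[0,0,0],[0,0,0]]' --gripper 0 --grip_force 90

```text
clock: 3.48
ee_pos: [0.563, 0.1701, 0.0983]
tcp_rot: [[-0.93, -0.367, 0.001], [-0.367, 0.93, 0.0], [-0.001, -0.0, -1.0]]
force: [-1.6, -1.6, 6.5]
opening: 0.292
grip_force: 88.3
```

Emit:
send_rows --dp '[[0,0,-0.02],[0,0,-0.05],[0,0,-0.09],[0,0,-0.13],[0,0,-0.17],[0,0,-0.21],[0,0,-0.25],[0,0,-0.25]]' --delta_rot '[[0,0,0],[0,0,0],[0,0,0],[0,0,0],[0,0,0],[0,0,0],[0,0,0],[0,0,0]]'

```text
clock: 4.15
ee_pos: [0.5635, 0.1705, 0.2002]
tcp_rot: [[-0.93, -0.367, 0.003], [-0.367, 0.93, 0.002], [-0.004, 0.001, -1.0]]
force: [1.0, 0.2, -5.5]
opening: 0.297
grip_force: 89.2
```

Emit:
send_rows --dp '[[0,0,-0.25],[0,0,-0.25],[0,0,-0.25]]' --delta_rot '[[0,0,0],[0,0,0],[0,0,0]]'

```text
clock: 4.4
ee_pos: [0.5637, 0.1702, 0.3017]
tcp_rot: [[-0.93, -0.367, 0.004], [-0.367, 0.93, 0.001], [-0.005, -0.0, -1.0]]
force: [0.5, 0.4, -3.9]
opening: 0.292
grip_force: 91.1
```

```bash
python3 -c "
from plan import *
plan([.563,.1695,.297],-158.5,[.62,-.129,.25],-158.5)"
```

```text
dp [ 0.1409 -0.7466  0.1175] rz 0.0 rows>= 7.4 0.0
```

Emit:
send_rows --dp '[[0.01,-0.04,0],[0.03,-0.12,0.01],[0.05,-0.2,0.03],[0.06,-0.29,0.05],[0.07,-0.38,0.07],[0.09,-0.47,0.09],[0.11,-0.56,0.11],[0.125,-0.65,0.1175]]' --delta_rot '[[0,0,0],[0,0,0],[0,0,0],[0,0,0],[0,0,0],[0,0,0],[0,0,0],[0,0,0]]'

```text
clock: 5.07
ee_pos: [0.6096, -0.0917, 0.2471]
tcp_rot: [[-0.931, -0.366, -0.005], [-0.366, 0.931, 0.001], [0.004, 0.002, -1.0]]
force: [0.8, 1.0, -6.1]
opening: 0.294
grip_force: 90.4
```

Emit:
send_rows --dp '[[0.01,-0.05,0],[0.0159,-0.08,0],[0.0159,-0.0966,0],[0.0159,-0.0966,0],[0.0159,-0.0966,0],[0.0159,-0.0966,0]]' --delta_rot '[[0,0,0],[0,0,0],[0,0,0],[0,0,0],[0,0,0],[0,0,0]]'

```text
clock: 5.57
ee_pos: [0.6194, -0.1273, 0.2501]
tcp_rot: [[-0.93, -0.367, -0.0], [-0.367, 0.93, 0.0], [0.0, 0.001, -1.0]]
force: [0.5, 0.6, -5.7]
opening: 0.288
grip_force: 90.9
```

```bash
python3 - <<'E'
from h import *
o=get_obs(); print(o['ee_pos'],o['force'],o['torque'])
snap('wrist','w2'); w=cloud('w2'); im=np.load('pics/w2.npz')['im']; z=w[...,2]
B=(np.hypot(w[...,0]-.527,w[...,1]+.166)<.13)&(z<.07)
hsv=cv2.cvtColor(im,cv2.COLOR_RGB2HSV)
def rect(m,n):
    m=cv2.morphologyEx(m.astype(np.uint8),cv2.MORPH_OPEN,np.ones((3,3)))>0
    p=w[m]; r=cv2.minAreaRect((p[:,:2]*1000).astype(np.float32)); print(n,m.sum(),np.round(r[0],1),np.round(r[1],1),round(r[2],1),'z',np.round(np.percentile(p[:,2],[5,50,95])*1000,1))
rect(B&(z>.034),'plate'); t=B&(z>.034)&(hsv[...,1]<110); rect(t,'tiles'); rect(B&(z>.006),'base')
u=np.array([np.cos(np.radians(-68.5)),np.sin(np.radians(-68.5))]); v=np.array([-u[1],u[0]])
s=(w[...,:2]-[.527,-.166])@u; q=(w[...,:2]-[.527,-.166])@v
for c in(-65,-39,-13,13,39,65):
    m=B&(abs(s*1000-c)<8)&(abs(q)<.018); print(c,m.sum(),np.round(np.nanmedian(z[m])*1000,2),np.round(np.nanstd(z[m])*1000,2))
E
```

```text
[ 0.61943841 -0.12730689  0.25008451] [ 0.48383613  0.63645174 -5.74898871] [ 0.05710879 -0.02803695  0.05429862]
plate 14012 [ 526.7 -168.2] [ 91.2 180.4] 21.7 z [37.9 48.  50. ]
tiles 9372 [ 526.2 -167.9] [ 87.6 158.9] 21.6 z [39.3 48.7 50.2]
base 15136 [ 526.6 -167.8] [ 91.3 188.4] 21.3 z [18.8 47.7 50. ]
-65 657 48.64 0.75
-39 657 48.83 0.75
-13 635 48.63 0.75
13 635 48.73 0.77
39 661 49.22 0.77
65 657 49.43 0.79
```

View pics/w2.png

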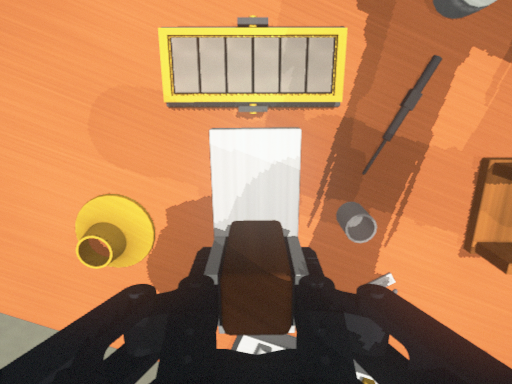

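The wrist view shows the strip at (252,65), six tiles level to within a degree, tops about 0.049 m; the roller hangs straight in the jaws. Bed centre is (0.5266, -0.168), with its axis at -68.5°.

```bash
python3 -c "
from plan import *
plan([.62,-.129,.25],-158.5,[.5028,-.1075,.135],-158.5)"
```

```text
dp [0.2529 0.1574 0.2875] rz 0.0 rows>= 4.0 0.0
```

Emit:
send_rows --dp '[[0.04,0.025,0.02],[0.09,0.055,0.06],[0.14,0.085,0.11],[0.19,0.12,0.16],[0.23,0.145,0.21],[0.2529,0.1574,0.25],[0.2529,0.1574,0.2775],[0.2529,0.1574,0.2875]]' --delta_rot '[[0,0,0],[0,0,0],[0,0,0],[0,0,0],[0,0,0],[0,0,0],[0,0,0],[0,0,0]]'

```text
clock: 6.28
ee_pos: [0.501, -0.106, 0.1344]
tcp_rot: [[-0.93, -0.368, -0.001], [-0.368, 0.93, 0.0], [0.001, 0.001, -1.0]]
force: [0.1, -0.7, -5.5]
opening: 0.296
grip_force: 90.5
```

Emit:
send_rows --dp '[[0,0,0],[0,0,0],[0,0,0],[0,0,0.005],[0,0,0.01],[0,0,0.015],[0,0,0.0175],[0,0,0.0175]]' --delta_rot '[[0,0,0],[0,0,0],[0,0,0],[0,0,0],[0,0,0],[0,0,0],[0,0,0],[0,0,0]]'

```text
clock: 6.95
ee_pos: [0.5022, -0.1071, 0.1279]
tcp_rot: [[-0.93, -0.366, -0.001], [-0.366, 0.93, -0.0], [0.001, 0.0, -1.0]]
force: [-0.4, -0.3, -6.0]
opening: 0.293
grip_force: 90.6
```

Emit:
send_rows --dp '[[0,0,0.003],[0,0,0.005],[0,0,0.0075],[0,0,0.01],[0,0,0.01],[0,0,0.01]]' --delta_rot '[[0,0,0],[0,0,0],[0,0,0],[0,0,0],[0,0,0],[0,0,0]]'

```text
clock: 7.45
ee_pos: [0.5024, -0.1071, 0.1244]
tcp_rot: [[-0.93, -0.367, 0.0], [-0.367, 0.93, -0.0], [-0.0, -0.0, -1.0]]
force: [0.2, -0.9, -3.9]
opening: 0.294
grip_force: 91.1
```

Emit:
send_rows --dp '[[0,0,0.0025],[0,0,0.005],[0,0,0.005],[0,0,0.005]]' --delta_rot '[[0,0,0],[0,0,0],[0,0,0],[0,0,0]]'

```text
clock: 7.78
ee_pos: [0.5026, -0.1071, 0.1225]
tcp_rot: [[-0.93, -0.367, 0.0], [-0.367, 0.93, -0.0], [-0.0, -0.0, -1.0]]
force: [-1.4, -0.6, -0.6]
opening: 0.295
grip_force: 91.5
```

Emit:
send_rows --dp '[[0,0,0.0025],[0,0,0.0025],[0,0,0.0025],[0,0,0.0025]]' --delta_rot '[[0,0,0],[0,0,0],[0,0,0],[0,0,0]]'

```text
clock: 8.12
ee_pos: [0.5025, -0.107, 0.1213]
tcp_rot: [[-0.93, -0.367, 0.0], [-0.367, 0.93, 0.0], [-0.0, -0.0, -1.0]]
force: [-0.3, -1.4, -0.7]
opening: 0.294
grip_force: 91.5
```

Emit:
send_rows --dp '[[0,0,0.0025],[0,0,0.0025],[0,0,0.0025],[0,0,0.0025]]' --delta_rot '[[0,0,0],[0,0,0],[0,0,0],[0,0,0]]'

```text
clock: 8.45
ee_pos: [0.5027, -0.1072, 0.1209]
tcp_rot: [[-0.93, -0.367, 0.001], [-0.367, 0.93, -0.0], [-0.0, -0.001, -1.0]]
force: [-2.1, -1.2, 5.0]
opening: 0.294
grip_force: 92.3
```

Emit:
send_rows --dp '[[0,-0.00625,0],[0,-0.0125,0],[0,-0.01875,0],[0,-0.025,0],[0,-0.03125,0],[0,-0.0375,0],[0,-0.04375,0],[0,-0.05,0]]' --delta_rot '[[0,0,0],[0,0,0],[0,0,0],[0,0,0],[0,0,0],[0,0,0],[0,0,0],[0,0,0]]'

```text
clock: 9.12
ee_pos: [0.5102, -0.1258, 0.121]
tcp_rot: [[-0.93, -0.367, 0.001], [-0.367, 0.93, -0.0], [-0.001, -0.001, -1.0]]
force: [-3.0, -0.4, 5.5]
opening: 0.297
grip_force: 92.3
```

Emit:
send_rows --dp '[[0,-0.00625,0],[0,-0.0125,0],[0,-0.01875,0],[0,-0.025,0],[0,-0.03125,0],[0,-0.0375,0],[0,-0.04375,0],[0,-0.05,0]]' --delta_rot '[[0,0,0],[0,0,0],[0,0,0],[0,0,0],[0,0,0],[0,0,0],[0,0,0],[0,0,0]]'

```text
clock: 9.78
ee_pos: [0.5176, -0.1443, 0.121]
tcp_rot: [[-0.93, -0.367, 0.001], [-0.367, 0.93, -0.0], [-0.001, -0.001, -1.0]]
force: [-1.1, 0.2, 6.0]
opening: 0.294
grip_force: 92.2
```

Emit:
send_rows --dp '[[0,-0.00625,0],[0,-0.0125,0],[0,-0.01875,0],[0,-0.025,0],[0,-0.03125,0],[0,-0.0375,0],[0,-0.04375,0],[0,-0.05,0]]' --delta_rot '[[0,0,0],[0,0,0],[0,0,0],[0,0,0],[0,0,0],[0,0,0],[0,0,0],[0,0,0]]'

```text
clock: 10.45
ee_pos: [0.525, -0.1626, 0.1211]
tcp_rot: [[-0.93, -0.367, 0.001], [-0.367, 0.93, 0.0], [-0.001, -0.0, -1.0]]
force: [-1.8, 2.1, 6.7]
opening: 0.293
grip_force: 92.7
```

Push about 12.5 N. I continue in steps, raising slightly with the slope.

Emit:
send_rows --dp '[[0,-0.00625,0],[0,-0.0125,0],[0,-0.01875,0],[0,-0.025,0],[0,-0.03125,0],[0,-0.0375,0],[0,-0.04375,0],[0,-0.05,0]]' --delta_rot '[[0,0,0],[0,0,0],[0,0,0],[0,0,0],[0,0,0],[0,0,0],[0,0,0],[0,0,0]]'

```text
clock: 11.12
ee_pos: [0.5326, -0.1816, 0.1212]
tcp_rot: [[-0.93, -0.367, 0.002], [-0.367, 0.93, -0.0], [-0.002, -0.001, -1.0]]
force: [-2.4, 4.4, 7.8]
opening: 0.294
grip_force: 92.7
```

Emit:
send_rows --dp '[[0,-0.00625,0],[0,-0.0125,0],[0,-0.01875,-0.0001],[0,-0.025,-0.0001],[0,-0.03125,-0.0002],[0,-0.0375,-0.0002],[0,-0.04375,-0.0003],[0,-0.05,-0.0003]]' --delta_rot '[[0,0,0],[0,0,0],[0,0,0],[0,0,0],[0,0,0],[0,0,0],[0,0,0],[0,0,0]]'

```text
clock: 11.78
ee_pos: [0.5401, -0.2003, 0.1212]
tcp_rot: [[-0.93, -0.367, 0.002], [-0.367, 0.93, -0.0], [-0.002, -0.001, -1.0]]
force: [-1.1, -0.2, 4.9]
opening: 0.295
grip_force: 92.2
```

Emit:
send_rows --dp '[[0,-0.00625,0],[0,-0.0125,0],[0,-0.01875,0],[0,-0.025,0],[0,-0.03125,0],[0,-0.0375,0],[0,-0.04375,0],[0,-0.05,0]]' --delta_rot '[[0,0,0],[0,0,0],[0,0,0],[0,0,0],[0,0,0],[0,0,0],[0,0,0],[0,0,0]]'

```text
clock: 12.45
ee_pos: [0.5475, -0.2189, 0.1212]
tcp_rot: [[-0.93, -0.367, 0.002], [-0.367, 0.93, -0.0], [-0.002, -0.001, -1.0]]
force: [0.2, -0.0, 4.8]
opening: 0.29
grip_force: 92.2
```

Emit:
send_rows --dp '[[0,-0.00625,0],[0,-0.0125,0],[0,-0.01875,0],[0,-0.022,0],[0,-0.025,0],[0,-0.025,0],[0,-0.025,0]]' --delta_rot '[[0,0,0],[0,0,0],[0,0,0],[0,0,0],[0,0,0],[0,0,0],[0,0,0]]'

```text
clock: 13.03
ee_pos: [0.5513, -0.2284, 0.1212]
tcp_rot: [[-0.93, -0.367, 0.002], [-0.367, 0.93, -0.001], [-0.002, -0.002, -1.0]]
force: [0.5, -0.4, 5.4]
opening: 0.291
grip_force: 92.2
```

Now a second pass back at about 13–14 N.

Emit:
send_rows --dp '[[0,0,0.0005],[0,0.015,0.0005],[0,0.03,0.0005],[0,0.045,0.0005],[0,0.06,0.0006],[0,0.075,0.0006],[0,0.09,0.0007],[0,0.105,0.0007]]' --delta_rot '[[0,0,0],[0,0,0],[0,0,0],[0,0,0],[0,0,0],[0,0,0],[0,0,0],[0,0,0]]'

```text
clock: 13.7
ee_pos: [0.5356, -0.1891, 0.121]
tcp_rot: [[-0.93, -0.367, 0.002], [-0.367, 0.93, -0.001], [-0.002, -0.001, -1.0]]
force: [-1.0, -1.0, 7.7]
opening: 0.295
grip_force: 92.3
```

Emit:
send_rows --dp '[[0,0.015,0],[0,0.03,0.0001],[0,0.045,0.0001],[0,0.06,0.0002],[0,0.075,0.0002],[0,0.09,0.0002],[0,0.105,0.0003],[0,0.12,0.0003]]' --delta_rot '[[0,0,0],[0,0,0],[0,0,0],[0,0,0],[0,0,0],[0,0,0],[0,0,0],[0,0,0]]'

```text
clock: 14.37
ee_pos: [0.5177, -0.1444, 0.1209]
tcp_rot: [[-0.93, -0.367, 0.002], [-0.367, 0.93, -0.001], [-0.001, -0.001, -1.0]]
force: [-0.8, -1.4, 7.5]
opening: 0.294
grip_force: 92.4
```

Emit:
send_rows --dp '[[0,0.015,0],[0,0.03,0.0001],[0,0.045,0.0001],[0,0.06,0.0002],[0,0.075,0.0002],[0,0.09,0.0002],[0,0.1,0.0003],[0,0.1,0.0003]]' --delta_rot '[[0,0,0],[0,0,0],[0,0,0],[0,0,0],[0,0,0],[0,0,0],[0,0,0],[0,0,0]]'

```text
clock: 15.03
ee_pos: [0.5027, -0.1067, 0.1207]
tcp_rot: [[-0.93, -0.367, 0.001], [-0.367, 0.93, -0.0], [-0.001, -0.001, -1.0]]
force: [-2.5, -0.2, 7.4]
opening: 0.291
grip_force: 92.7
```

Emit:
send_rows --dp '[[0,0,-0.01],[0,0,-0.04],[-0.03,-0.02,-0.1],[-0.08,-0.05,-0.17],[-0.13,-0.08,-0.24],[-0.18,-0.11,-0.3],[-0.23,-0.14,-0.326],[-0.2529,-0.1574,-0.326]]' --delta_rot '[[0,0,0],[0,0,0],[0,0,0],[0,0,0],[0,0,0],[0,0,0],[0,0,0],[0,0,0]]'

```text
clock: 15.7
ee_pos: [0.6229, -0.1289, 0.2523]
tcp_rot: [[-0.93, -0.367, 0.004], [-0.367, 0.93, 0.0], [-0.004, -0.001, -1.0]]
force: [0.6, 0.2, -5.3]
opening: 0.295
grip_force: 91.0
```

Emit:
send_rows --dp '[[0,0,0],[0,0,0],[0,0,0],[0,0,0]]' --delta_rot '[[0,0,0],[0,0,0],[0,0,0],[0,0,0]]'

```text
clock: 16.03
ee_pos: [0.6185, -0.1284, 0.2493]
tcp_rot: [[-0.93, -0.366, -0.002], [-0.366, 0.93, 0.0], [0.002, 0.001, -1.0]]
force: [-0.9, -0.0, -6.6]
opening: 0.293
grip_force: 90.9
```

```bash
python3 - <<'E'
from h import *
o=get_obs(); print(o['ee_pos'],o['force'])
snap('wrist','w3')
u=np.array([np.cos(np.radians(-68.5)),np.sin(np.radians(-68.5))]); v=np.array([-u[1],u[0]])
for f in('w2','w3'):
  w=cloud(f);z=w[...,2];s=(w[...,:2]-[.5266,-.168])@u*1000; q=(w[...,:2]-[.5266,-.168])@v*1000
  print(f,'tiles',[round(float(np.nanmedian(z[(abs(s-c)<8)&(abs(q)<18)])*1000),2) for c in(-65,-39,-13,13,39,65)],'rim',[round(float(np.nanmedian(z[(abs(s-c)<10)&(abs(abs(q)-32)<2)])*1000),2) for c in(-65,-39,-13,13,39,65)])
from plan import *
plan([.62,-.129,.25],-158.5,[.563,.1695,.25],-158.5)
E
```

```text
[ 0.61849641 -0.12843319  0.24933189] [-0.93776633 -0.03834344 -6.56785849]
w2 tiles [48.7, 48.86, 48.63, 48.71, 49.21, 49.45] rim [43.18, 43.28, 43.49, 43.44, 43.49, 43.64]
w3 tiles [45.07, 45.03, 45.06, 45.23, 45.24, 45.3] rim [43.05, 43.06, 43.22, 43.21, 43.23, 43.4]
dp [-0.1409  0.7466  0.    ] rz 0.0 rows>= 7.3 0.0
```

All six tiles are 2 mm above the rim, so fully down. Returning to the rest.

Emit:
send_rows --dp '[[-0.01,0.04,0],[-0.03,0.12,0],[-0.045,0.21,0],[-0.06,0.31,0],[-0.08,0.41,0],[-0.1,0.51,0],[-0.115,0.6,0],[-0.13,0.68,0]]' --delta_rot '[[0,0,0],[0,0,0],[0,0,0],[0,0,0],[0,0,0],[0,0,0],[0,0,0],[0,0,0]]'

```text
clock: 16.75
ee_pos: [0.5669, 0.1458, 0.2507]
tcp_rot: [[-0.93, -0.367, 0.001], [-0.367, 0.93, 0.001], [-0.001, 0.0, -1.0]]
force: [1.0, 0.4, -5.4]
opening: 0.294
grip_force: 91.0
```

Emit:
send_rows --dp '[[-0.006,0.035,0],[-0.0109,0.055,0.05],[-0.0109,0.0666,0.1],[-0.0109,0.0666,0.14],[-0.0109,0.0666,0.175],[-0.0109,0.0666,0.2],[-0.0109,0.0666,0.2],[-0.0109,0.0666,0.2]]' --delta_rot '[[0,0,0],[0,0,0],[0,0,0],[0,0,0],[0,0,0],[0,0,0],[0,0,0],[0,0,0]]'

```text
clock: 17.42
ee_pos: [0.5625, 0.1696, 0.1704]
tcp_rot: [[-0.93, -0.367, -0.0], [-0.367, 0.93, -0.001], [0.001, -0.0, -1.0]]
force: [0.0, 1.4, -5.3]
opening: 0.293
grip_force: 90.7
```

```bash
python3 - <<'E'
from h import *
o=get_obs(); print(o['ee_pos'],o['force'],o['tcp_rot'])
snap('wrist','w4'); a=cv2.imread('pics/w4.png')
cv2.imwrite('pics/w4b.png',a)
E
```

```text
[0.56245872 0.16962029 0.17035318] [ 0.04524033  1.44342778 -5.26092481] [[-9.30397898e-01 -3.66550943e-01 -3.97847442e-04]
 [-3.66550674e-01  9.30397885e-01 -6.16249813e-04]
 [ 5.96043368e-04 -4.27526282e-04 -9.99999731e-01]]
```

View pics/w4b.png

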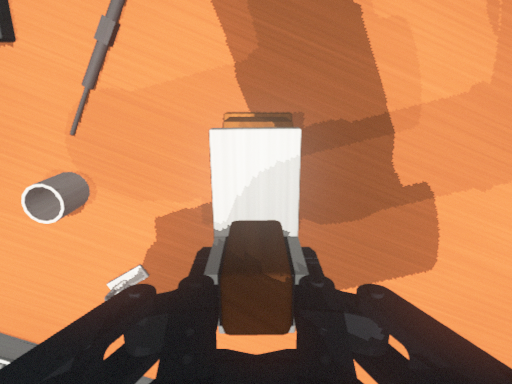

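The wrist view shows the roller plate centred over the rest wall at (257,118), aligned. Lowering.

Emit:
send_rows --dp '[[0,0,0.02],[0,0,0.05],[0,0,0.08],[0,0,0.11],[0,0,0.135],[0,0,0.155],[0,0,0.165],[0,0,0.17]]' --delta_rot '[[0,0,0],[0,0,0],[0,0,0],[0,0,0],[0,0,0],[0,0,0],[0,0,0],[0,0,0]]'

```text
clock: 18.13
ee_pos: [0.5625, 0.1699, 0.1018]
tcp_rot: [[-0.93, -0.367, -0.0], [-0.367, 0.93, -0.0], [0.001, -0.0, -1.0]]
force: [0.5, 0.3, -5.7]
opening: 0.292
grip_force: 91.0
```

Emit:
send_rows --dp '[[0,0,0.002],[0,0,0.004],[0,0,0.006],[0,0,0.008],[0,0,0.01],[0,0,0.01],[0,0,0.01]]' --delta_rot '[[0,0,0],[0,0,0],[0,0,0],[0,0,0],[0,0,0],[0,0,0],[0,0,0]]'

```text
clock: 18.72
ee_pos: [0.5626, 0.17, 0.0985]
tcp_rot: [[-0.93, -0.367, 0.0], [-0.367, 0.93, 0.0], [-0.0, 0.0, -1.0]]
force: [0.1, -0.0, -5.8]
opening: 0.295
grip_force: 91.0
```

Emit:
send_rows --dp '[[0,0,0.001],[0,0,0.002],[0,0,0.003],[0,0,0.0035],[0,0,0.0035],[0,0,0.0035]]' --delta_rot '[[0,0,0],[0,0,0],[0,0,0],[0,0,0],[0,0,0],[0,0,0]]'

```text
clock: 19.22
ee_pos: [0.5627, 0.17, 0.0983]
tcp_rot: [[-0.93, -0.367, 0.001], [-0.367, 0.93, 0.0], [-0.001, -0.0, -1.0]]
force: [-5.5, -0.5, 7.5]
opening: 0.292
grip_force: 93.0
```

Emit:
send_rows --dp '[[0,0,-0.003],[0,0,-0.003],[0,0,-0.003],[0,0,-0.003],[0,0,-0.003],[0,0,-0.003],[0,0,-0.003],[0,0,-0.003]]' --delta_rot '[[0,0,0],[0,0,0],[0,0,0],[0,0,0],[0,0,0],[0,0,0],[0,0,0],[0,0,0]]' --gripper 1

```text
clock: 19.88
ee_pos: [0.5626, 0.17, 0.098]
tcp_rot: [[-0.93, -0.367, -0.0], [-0.367, 0.93, -0.0], [0.0, -0.0, -1.0]]
force: [-0.0, 0.2, -0.3]
opening: 0.997
grip_force: 0.0
```

Emit:
send_rows --dp '[[0,0,-0.02],[0,0,-0.05],[0,0,-0.09],[0,0,-0.14],[0,0,-0.19],[0,0,-0.23],[0,0,-0.25],[0,0,-0.25]]' --delta_rot '[[0,0,0],[0,0,0],[0,0,0],[0,0,0],[0,0,0],[0,0,0],[0,0,0],[0,0,0]]'

```text
clock: 20.55
ee_pos: [0.5635, 0.1705, 0.2006]
tcp_rot: [[-0.93, -0.367, 0.003], [-0.367, 0.93, 0.002], [-0.004, 0.001, -1.0]]
force: [0.1, -0.4, -0.0]
opening: 1.001
grip_force: 0.0
```

```bash
python3 - <<'E'
from h import *
print(get_obs()['opening'])
snap('wrist','w5'); w=cloud('w5'); z=w[...,2]
for lo,hi,n in((.12,.15,'griptop'),(.066,.085,'plate')):
    m=(z>lo)&(z<hi)&(np.hypot(w[...,0]-.563,w[...,1]-.171)<.09); p=w[m]
    r=cv2.minAreaRect((p[:,:2]*1000).astype(np.float32)); print(n,len(p),np.round(r[0],1),np.round(r[1],1),round(r[2],1),np.round(np.percentile(p[:,2],[5,50,95])*1000,1))
E
```

```text
1.000766239241808
griptop 1596 [562.1 169. ] [26.2 25.8] 21.1 [125.3 134.  135.2]
plate 5486 [562.3 170.2] [116.4  49.8] 21.0 [76.9 78.3 79.4]
```

View pics/w5.png

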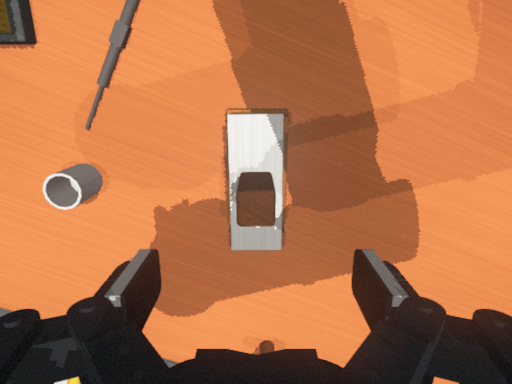

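The roller hangs on its rest at (256,180) in the picture, at the same pose and height as at the start; the gripper is open and clear.

```bash
python3 -c "
from plant import *
print(finish_job())"
```

```text
the job is handed in; nothing more can be done
None
```

The job is handed in: depth images show all six tiles fully down, with readings of about 11–14 N while rolling. The roller is back on its rest where it was, let go of, and the gripper is clear.

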